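# Click the light wheel to the orange tooth and set it

## Robot

A 6-joint arm with a two-finger parallel gripper is mounted at the origin on the work surface. World frame = base frame: x ahead of the robot, y to its left, z up, the work surface at z = 0. Lengths are in mm, angles in rad, forces in N, time in s.
With the tool pointing down it reaches from about 150 to 775 mm from the base axis. Payload 6.1 kg.
Tool frame: the origin (TCP) lies midway between the tips of the shut fingers; the grasp point (between the pads) lies 19 mm behind it; z points along the fingers, y is the line along which they close (so a half turn about z gives the same grasp; the last joint's range is limited). The gripper opens to 85 mm and grips with 20 to 120 N. Pads are 22 mm wide; open, the fingers measure 114 mm over their backs; the gripper's body (76 mm by 85 mm) begins 54 mm behind the grasp point. The pads swing forward as they close: fully open they stand 13 mm farther back than shut.
Start: joints at [-1.168, 0.126, -0.04, 1.405, 0, 1.571], TCP at [205.79, -482.969, 196.595] pointing down, gripper open.
Joint ranges: [-2.72, 2.72], [-0.95, 1.95], [-1.27, 1.35], [-1.78, 2.02], [-1.46, 1.47], [-3.14, 3.14]. Speed limits (rad/s): [2.39, 2.39, 3.01, 3.14, 3.14, 3.14].

## Interface

Orientations are given as a unit quaternion [x, y, z, w].
In Python, from rig import observe, optics, robot gives the robot as it stands.
- The arm moves only by the tool step_arm, never from a script. Its argument "motion" is a list of rows, each a list of 7 numbers: the closure in counts, from 0 (fully open) to 255 (shut), then the shift along the tool's x, y, z normalised to -1 to 1, where 1 is 200 mm, then the turn, a rotation vector about the tool's x, y, z normalised to -1 to 1, where 1 is 120 degrees. A call has 1 to 20 rows; each row is the pose to reach, as a shift and turn from the pose commanded when the call began, along the tool's axes at that moment; what a row does not reach only later rows make up. A row lasts 1/8 s, in which the tool goes at most 62.5 mm and 10.7 degrees, less where a joint would pass 70% of its speed; a pose out of reach is approached as far as the arm can. A call with a number of a shift or a turn outside -1 to 1 is refused whole. A call with a gripper value outside its range is refused whole. The fingers move at their own pace and stop on an object; "squeeze" is the grip in N (left out, the last holds). Time passes only in rows, so rows that repeat a pose let the fingers close. It gives the time, the measured TCP pose, the force, the opening and the grip force at its end, in the units of the state.
- observe(): the state, without advancing time (a new reading comes with each control period).
- optics.read_camera(name): name is "side" or "top" or "wrist"; returns the picture (400x640x3 uint8, red, green, blue); there is no depth.
- optics.camera_params(name): a dict with "fx", "fy", "cx", "cy" (pixels), "R" (3x3) and "t" (3): a world point X has camera coordinates R X + t. Camera axes: x right, y down, z forward; pixel columns grow to the right and rows downward; lengths in mm; the calibration is good to about 2 mm. A picture is of the moment at which its call begins: read the wrist's pose just before it. camera_params takes no time and is no camera call; for the wrist camera it gives the pose at the moment of the call.
- robot.hand_in(): hands the job in; it is judged then, once.
Trained networks look in the newest picture that a camera, given by its name, has taken for a name from the list of things; names that differ only in an ending like _2 or _b are one class to them, and where a whole thing is asked for, a point or a joint stands for the part that bears it (a point fixed in the world has none). Each returns a list of dicts, best first, with "score" (0 to 1); they miss things now and then, are a little off and sometimes report something else, mostly with a low value. They report only what shows in the picture. A call takes as long as a camera call.
- optics.search_frame(query, camera): "rect" ([left, top, right, bottom] as shares, 0 to 1, of the picture: columns of its width, rows of its height, round what is visible of it).
- optics.tip_of(query, camera): "position" ([column, row] as shares, 0 to 1, of the picture: columns of its width, rows of its height: a listed point, or the origin of a listed thing).
The state is a dict: "t": time; "joints": joint angles; "qvel": joint speeds; "tau": joint torques, N m; "tcp_pos": TCP position; "eef_rot": TCP orientation; "contact_force": force on the tool from outside, world axes, zero at the start; "ft_torque": the same for the moment, N m; "opening": finger opening in mm; "finger_force": force on a finger pad.
Only numpy, scipy, OpenCV 4.12 (cv2) and the standard library are available. Lean on these libraries where they do the work, as an engineer would, in place of code of your own. Each camera call takes 0.05 s, during which the arm holds its last target. There are 200 camera calls.

## Task

Set the display cabinet's lights: with a fingertip, gently flick the edge of the light control's toothed wheel clockwise (seen from above), click by click, until the orange tooth rests at the brass pointer, never running it past. Only then press the green button fully down for a moment and let it spring back. Nothing is to be gripped or lifted, and the gifts standing around stay where they are.

Things in the scene. Friction and masses are not known exactly. Their poses are not given: they have to be found in the camera images.
- control: the cabinet's light control, fixed. Origin on the counter under the wheel's axis; x axis from the wheel's axis to the pointer, y to the left of that, z up. Black pedestal (94 mm across, 30 tall) under the wheel; behind it (+x) a grey console 70 (x) by 150 mm (y), 46 tall, centred 115 mm from the axis, joined by a bar 60 wide, 26 tall. The rest round the wheel's edge is free down to the counter
- wheel_centre (a point): point on the wheel's vertical axis, 58 mm above the counter, level with the tooth tops. Grey disc 104 mm across, 32 to 52 mm above the counter; on its edge eight upright round teeth 12 mm across, centred 58 mm from the axis, 32 to 58 mm above the counter, seven white, one orange; gaps between teeth 32 mm
- wheel (a joint): turn of the wheel, rad, growing clockwise seen from above; 0 = orange tooth at the pointer, negative = still to go. Eight sprung click stops 0.785 apart; starts at a stop two to five clicks short (rarely balanced between two stops). At a stop one tooth stands at the pointer, the others every 45 degrees from it. Leaving a stop takes about 3 N at a tooth; past half way the wheel snaps on by itself to the next stop
- orange_tooth (a point): centre of the top of the orange tooth, which turns with the wheel (an orange stripe on the disc leads to it)
- pointer_tip (a point): point of the brass arrow lying on the console, 70 mm from the wheel's axis, 52 mm above the counter
- set_button_top (a point): centre of the top of the round green button, 32 mm across, in a black collar 48 mm across on the console; 68 mm above the counter, 116 mm behind (+x) and 45 mm to the right (-y) of the wheel's axis in the control's frame; pressed straight down
- set_button (a joint): travel of the green button, m: 0 up, 0.006 fully down (5 N); it springs back
- thimble: white bone china thimble with a blue band, 25 mm across, 27 mm tall; loose, light; origin at the centre of its underside. Stands near the control, to be left alone
- egg_cup: turned yew egg cup, 48 mm across, 62 mm tall; loose, light; origin at the centre of its underside. Stands near the control, to be left alone
- pillbox: round blue enamel pillbox with a brass band, 49 mm across, 23 mm tall; loose, light; origin at the centre of its underside. Stands near the control, to be left alone
- knocker: miniature brass door knocker on a dark wooden foot 40 x 50 mm, 74 mm tall; loose, light; origin at the centre of its underside. Stands near the control, to be left alone
- dome: clear acrylic display dome on a black round foot 68 mm across, 83 mm tall; loose, light; origin at the centre of its underside. Stands near the control, to be left alone

How it is judged (in metres and radians):
On the way, in this order (a step that is already met when the one before it is completed fails the run):
1. the orange tooth has clicked home at the pointer (value of joint wheel between -0.12 and 0.12 rad and velocity of joint wheel between -0.1 and 0.1 rad/s), for 0.2 s.
2. the green button is pressed fully down with the orange tooth at the pointer (value of joint wheel between -0.12 and 0.12 rad and value of joint set_button above 0.0045 m), for 0.05 s.
At the end, for the whole second after the job is handed in: The wheel rests with the orange tooth within 0.12 rad (7 mm at the tooth) of the pointer, the button is up again (within 1.5 mm), and every gift stands upright within 12 mm of where it was (value of joint wheel between -0.12 and 0.12 rad and velocity of joint wheel between -0.05 and 0.05 rad/s and value of joint set_button below 0.0015 m and not (distance of thimble from where it was at the start of the episode above 0.012 m or angle between thimble's own z axis and vertical above 0.3 rad) and not (distance of egg_cup from where it was at the start of the episode above 0.012 m or angle between egg_cup's own z axis and vertical above 0.3 rad) and not (distance of pillbox from where it was at the start of the episode above 0.012 m or angle between pillbox's own z axis and vertical above 0.3 rad) and not (distance of knocker from where it was at the start of the episode above 0.012 m or angle between knocker's own z axis and vertical above 0.3 rad) and not (distance of dome from where it was at the start of the episode above 0.012 m or angle between dome's own z axis and vertical above 0.3 rad)); the robot touches nothing.
It fails at once if the wheel runs past the pointer (more than half a click) (value of joint wheel above 0.45 rad).
It fails at once if the button is pressed while the orange tooth is not at the pointer (not (value of joint wheel between -0.12 and 0.12 rad) and value of joint set_button above 0.003 m).
It fails at once if the wheel is gripped or pushed harder than 30 N (contact force between the fingers and wheel above 30 N).
It fails at once if a gift is moved more than 12 mm, lifted or tipped ((distance of thimble from where it was at the start of the episode above 0.012 m or angle between thimble's own z axis and vertical above 0.3 rad) or (distance of egg_cup from where it was at the start of the episode above 0.012 m or angle between egg_cup's own z axis and vertical above 0.3 rad) or (distance of pillbox from where it was at the start of the episode above 0.012 m or angle between pillbox's own z axis and vertical above 0.3 rad) or (distance of knocker from where it was at the start of the episode above 0.012 m or angle between knocker's own z axis and vertical above 0.3 rad) or (distance of dome from where it was at the start of the episode above 0.012 m or angle between dome's own z axis and vertical above 0.3 rad)).
It also fails if it takes over 67 s, if anything falls off the work surface, if the arm or the gripper's body presses on something with over 40 N, if the wrist force passes 120 N, or if a joint passes its speed limit or range.

## Working session

There is one attempt and no reset: what is moved stays moved. The work goes in short steps, Python scripts to look and compute and a tool call to move; the robot and the scene stay as the last step left them, time stands still between calls to the robot, and variables do not carry over. Pictures are saved under pics/ and viewed, at most 10 in all, crops included, and the job is handed in when it is done.

Besides the shell and the picture viewer there is one more tool, called after "Emit:" as name([rows], argument=value, ...), one row to a line, values as JSON. step_arm: Moves the arm, as the interface text tells. Scaled input: -1 to 1 covers 200 mm each way for a shift and 120 degrees each way for a turn. Its arguments: {"type":"object","properties":{"motion":{"type":"array"},"squeeze":{"type":"number"}},"required":["motion"]}

```bash
mkdir -p pics
cat > h.py <<'E'
import numpy as np, cv2
from rig import observe, optics, robot
W,H=640,400
def ray(cam,p):
    c=optics.camera_params(cam);R=np.array(c["R"]);t=np.array(c["t"])
    d=R.T@np.array([(p[0]*W-c["cx"])/c["fx"],(p[1]*H-c["cy"])/c["fy"],1]);return -R.T@t,d
def onz(cam,p,z):
    o,d=ray(cam,p);return o+d*(z-o[2])/d[2]
def proj(cam,X):
    c=optics.camera_params(cam);q=np.array(c["R"])@X+np.array(c["t"]);return [c["fx"]*q[0]/q[2]+c["cx"],c["fy"]*q[1]/q[2]+c["cy"]]
Z=dict(wheel_centre=58,orange_tooth=58,pointer_tip=52,set_button_top=68,control=0,thimble=0,egg_cup=0,pillbox=0,knocker=0,dome=0)
E
python3 - <<'E'
from h import *
s=observe();print(s["t"],s["tcp_pos"],s["eef_rot"],s["opening"])
for cam in("top","side"):
    im=optics.read_camera(cam);cv2.imwrite(f"pics/{cam}0.png",im[:,:,::-1])
    for q,z in Z.items():
        for r in optics.tip_of(q,cam)[:2]: print(cam,q,round(r["score"],2),np.round(np.array(r["position"])*[W,H]),np.round(onz(cam,r["position"],z)))
E
```

```text
0.0 [ 205.59949563 -482.56616666  195.84068053] [ 9.79787566e-01  2.00039335e-01 -1.66750880e-04 -7.49358128e-04] 85.37013204551579
top wheel_centre 0.56 [384. 242.] [509. -76.  58.]
top orange_tooth 0.63 [368. 266.] [457. -39.  58.]
top pointer_tip 0.84 [381. 215.] [572. -71.  52.]
top set_button_top 0.58 [436. 167.] [ 678. -197.   68.]
top set_button_top 0.56 [392. 187.] [633. -97.  68.]
top control 0.86 [381. 246.] [503. -76.   0.]
top control 0.51 [441. 221.] [ 559. -219.    0.]
top thimble 0.43 [301. 204.] [607. 116.   0.]
top thimble 0.21 [380. 245.] [504. -72.   0.]
top egg_cup 0.71 [363. 166.] [699. -37.   0.]
top pillbox 0.79 [445. 219.] [ 564. -230.    0.]
top knocker 0.93 [320. 257.] [477.  71.   0.]
top dome 0.96 [438. 169.] [ 687. -220.    0.]
top dome 0.66 [362. 161.] [709. -36.   0.]
side wheel_centre 0.8 [296. 252.] [507. -80.  58.]
side orange_tooth 0.85 [261. 239.] [455. -35.  58.]
side pointer_tip 0.71 [332. 238.] [575. -60.  52.]
side set_button_top 0.83 [368. 237.] [631. -87.  68.]
side set_button_top 0.44 [261. 242.] [454. -52.  68.]
side control 0.57 [299. 272.] [511. -76.   0.]
side thimble 0.59 [319. 196.] [599. 107.   0.]
side egg_cup 0.67 [400. 236.] [717. -42.   0.]
side pillbox 0.78 [351. 338.] [ 558. -224.    0.]
side knocker 0.78 [268. 218.] [484.  71.   0.]
side knocker 0.72 [427. 311.] [ 693. -211.    0.]
side dome 0.78 [428. 308.] [ 697. -207.    0.]
```

View pics/top0.png

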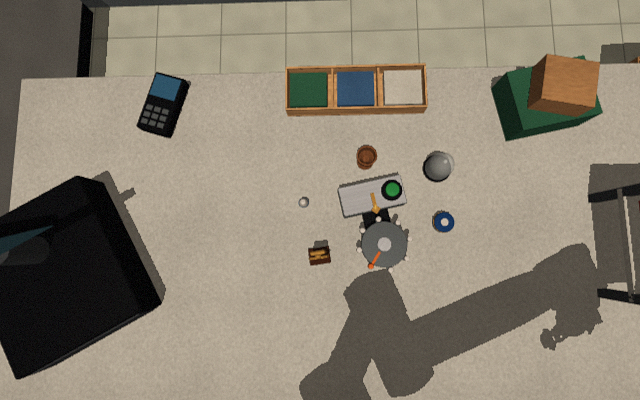

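View pics/side0.png

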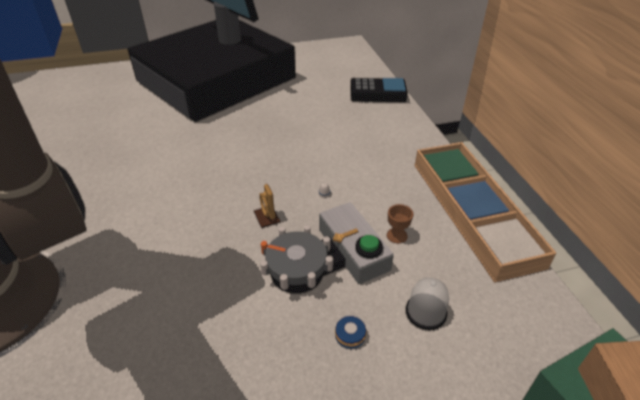

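The top view shows the wheel at about (384,243), the orange tooth at (370,267), the pointer at (377,210) and the button at (392,189). The side view agrees, and the wheel is about 3 clicks short. I'll bring the wrist camera closer.

```bash
cat >> h.py <<'E'
from scipy.spatial.transform import Rotation as Ro
def row(pos,yaw,ref=None):
    "pos mm, yaw of tool x in deg, tool down -> normalised shift, turn"
    s=observe(); p,q=ref or (s["tcp_pos"],s["eef_rot"])
    R0=Ro.from_quat(q); c,sn=np.cos(np.radians(yaw)),np.sin(np.radians(yaw))
    R1=Ro.from_matrix(np.array([[c,sn,0],[sn,-c,0],[0,0,-1.]]))
    return np.round(np.r_[R0.inv().apply(np.array(pos)-p)/200,(R0.inv()*R1).as_rotvec()/np.radians(120)],3)
E
python3 - <<'E'
from h import *
s=observe();c=optics.camera_params("wrist");R=np.array(c["R"]);o=-R.T@np.array(c["t"])
R0=Ro.from_quat(s["eef_rot"]);print("cam in tool",R0.inv().apply(o-s["tcp_pos"]),"axis",R0.inv().apply(R[2]), c["fx"])
print(row([400,-250,240],104),row([440,-110,240],104))
E
```

```text
cam in tool [ 7.40227258e+01  4.39743356e-02 -1.77112774e+02] axis [-2.91790155e-01  8.04967523e-04  9.56482022e-01] 283.3067426048521
[ 1.35  -0.691 -0.217  0.     0.    -0.674] [ 1.808 -1.257 -0.217  0.     0.    -0.674]
```

Emit:
step_arm([
  [255, 0.25, -0.15, -0.05, 0, 0, -0.08],
  [255, 0.5, -0.35, -0.1, 0, 0, -0.17],
  [255, 0.75, -0.55, -0.15, 0, 0, -0.25],
  [255, 1.0, -0.7, -0.2, 0, 0, -0.34],
  [255, 1.0, -0.7, -0.2, 0, 0, -0.42],
  [255, 1.0, -0.7, -0.2, 0, 0, -0.5],
  [255, 1.0, -0.7, -0.2, 0, 0, -0.6],
  [255, 1.0, -0.7, -0.2, 0, 0, -0.674],
  [255, 1.0, -0.7, -0.2, 0, 0, -0.674],
])

```text
t: 2.22
tcp_pos: [334.9, -275.7, 236.7]
eef_rot: [0.617, 0.787, -0.0, 0.0]
contact_force: [0.2, -1.3, 0.5]
opening: -0.3
finger_force: 0.0
```

Run:
```python
from h import *
s=observe();print(s["t"],s["tcp_pos"],s["opening"],row([470,-110,240],104))
```

```text
2.225 [ 334.90595542 -275.72827538  236.68067777] -0.32287045601965497 [ 0.643  0.854 -0.017  0.     0.    -0.001]
```

Emit:
step_arm([
  [255, 0.2, 0.25, 0, 0, 0, 0],
  [255, 0.4, 0.5, 0, 0, 0, 0],
  [255, 0.6, 0.75, 0, 0, 0, 0],
  [255, 0.643, 0.854, 0, 0, 0, 0],
  [255, 0.643, 0.854, 0, 0, 0, 0],
  [255, 0.643, 0.854, 0, 0, 0, 0],
])

```text
t: 2.98
tcp_pos: [469.1, -110.1, 236.6]
eef_rot: [0.617, 0.787, -0.0, -0.0]
contact_force: [0.4, -0.2, 0.3]
opening: -0.1
finger_force: 0.0
```

Run:
```python
from h import *
s=observe();print(s["t"],s["tcp_pos"])
cam="wrist";im=optics.read_camera(cam);cv2.imwrite(f"pics/w1.png",im[:,:,::-1])
for q in("wheel_centre","orange_tooth","pointer_tip","set_button_top"):
    for r in optics.tip_of(q,cam)[:2]: print(q,round(r["score"],2),np.round(np.array(r["position"])*[W,H]),np.round(onz(cam,r["position"],Z[q]),1))
```

```text
2.975 [ 469.14726902 -110.12074488  236.55552931]
wheel_centre 0.68 [360. 159.] [510.3 -80.   58. ]
wheel_centre 0.48 [439. 260.] [ 657.5 -191.3   58. ]
orange_tooth 0.82 [328. 118.] [459.  -42.5  58. ]
pointer_tip 0.75 [412. 152.] [572.7 -57.1  52. ]
pointer_tip 0.57 [492. 160.] [675.5 -41.9  52. ]
```

View pics/w1.png

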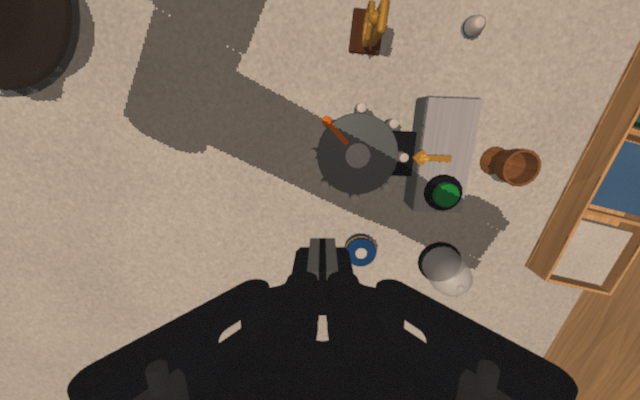

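The wrist view shows the wheel centre at about (358,156), the orange tooth at (327,120), a white tooth at the pointer (404,157), the arrow tip at (416,157) and the button at (445,192). The fingertips sit near (322,240).

Run:
```python
from h import *
P={"c":(358,156,58),"c52":(358,156,52),"or":(327,120,58),"t1":(362,108,58),"t2":(394,124,58),"t3":(404,157,58),"ptr":(416,157,52),"but":(446,193,68)}
Q={k:onz("wrist",(u/W,v/H),z) for k,(u,v,z) in P.items()}
for k in Q: d=Q[k]-Q["c"];print(k,Q[k].round(1),np.hypot(*d[:2]).round(1),np.degrees(np.arctan2(d[1],d[0])).round(1))
T=np.array([Q[k][:2] for k in("t3","t2","t1","or")])
from scipy.optimize import least_squares
f=lambda x:np.r_[[T[i]-x[:2]-58*np.array([np.cos(x[2]+i*np.pi/4),np.sin(x[2]+i*np.pi/4)]) for i in range(4)]].ravel()
r=least_squares(f,[508,-78,.2]);print(r.x,np.degrees(r.x[2]),r.fun.round(1))
a=r.x[2];print("pred ptr",r.x[:2]+70*np.array([np.cos(a),np.sin(a)]),"but",r.x[:2]+Ro.from_euler("z",a).apply([116,-45,0])[:2])
tcp=observe()["tcp_pos"];R0=Ro.from_quat(observe()["eef_rot"])
for off in([0,0,0],[11,-8,0],[11,8,0],[11,-14.5,0],[11,14.5,0],[11,14.5,-20],[11,8,-20]):print(off,np.round(proj("wrist",tcp+R0.apply(off))))
im=cv2.imread("pics/w1.png")[215:300,260:390];cv2.imwrite("pics/w1c.png",cv2.resize(im,None,fx=5,fy=5))
```

```text
c [507.1 -77.4  58. ] 0.0 0.0
c52 [508.  -78.1  52. ] 1.1 -34.8
or [458.7 -44.6  58. ] 58.5 145.8
t1 [496.  -21.2  58. ] 57.3 101.2
t2 [538.8 -29.7  58. ] 57.4 56.4
t3 [563.5 -64.8  58. ] 57.8 12.6
ptr [580.3 -61.6  52. ] 74.9 12.2
but [626.6 -94.7  68. ] 120.8 -8.2
[ 5.06948867e+02 -7.72431194e+01  1.98657007e-01] 11.382208095998608 [-0.3  1.  -0.2 -0.7  0.5 -0.8  0.1  0.6]
pred ptr [575.57214287 -63.42841428] but [629.54831996 -98.46514224]
[0, 0, 0] [322. 228.]
[11, -8, 0] [310. 213.]
[11, 8, 0] [334. 213.]
[11, -14.5, 0] [301. 213.]
[11, 14.5, 0] [344. 213.]
[11, 14.5, -20] [347. 224.]
[11, 8, -20] [336. 224.]
```

View pics/w1c.png

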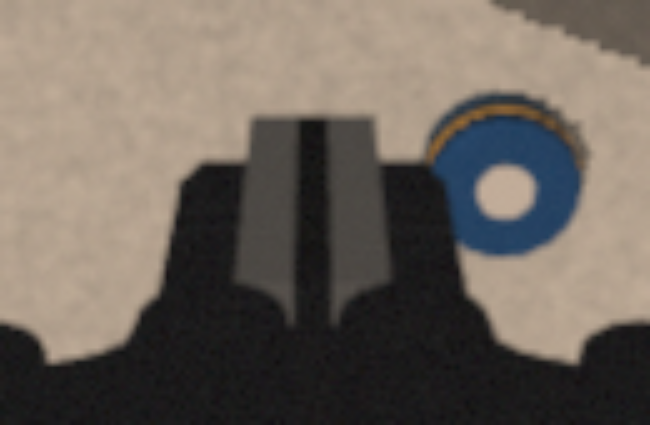

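The pads look about 16 mm thick at the tips, and the black shoulders behind them are wider. I'll stage above the gap on the robot's side and check the tip height in the side view.

Run:
```python
from h import *
print(observe()["joints"],row([449.7,-115.7,120],123.9))
```

```text
[-2.31351907e-01  4.75629651e-02 -3.77414688e-02  1.48510016e+00
 -5.38567594e-05  1.09781288e+00] [-0.002 -0.101  0.584  0.     0.    -0.167]
```

Emit:
step_arm([
  [255, 0, -0.1, 0.15, 0, 0, -0.08],
  [255, 0, -0.1, 0.3, 0, 0, -0.167],
  [255, 0, -0.1, 0.45, 0, 0, -0.167],
  [255, 0, -0.1, 0.584, 0, 0, -0.167],
  [255, 0, -0.1, 0.584, 0, 0, -0.167],
  [255, 0, -0.1, 0.584, 0, 0, -0.167],
])

```text
t: 3.98
tcp_pos: [450.6, -115.0, 120.9]
eef_rot: [0.47, 0.883, 0.0, 0.001]
contact_force: [0.8, -0.2, -0.1]
opening: 0.0
finger_force: 0.0
```

Run:
```python
from h import *
s=observe();tcp=s["tcp_pos"];R0=Ro.from_quat(s["eef_rot"]);print(tcp,row([449.7,-115.7,20],123.9))
im=optics.read_camera("side")[:,:,::-1].copy()
c=im[130:330,150:400];cv2.imwrite("pics/s1.png",cv2.resize(c,None,fx=3,fy=3))
for off in([0,0,0],[11,0,0],[-11,0,0],[0,14,0],[0,-14,0],[0,0,-40]):print(off,np.round((np.array(proj("side",tcp+R0.apply(off)))-[150,130])*3))
```

```text
[ 450.60117621 -114.98852398  120.94183695] [ 0.    -0.006  0.505  0.     0.     0.   ]
[0, 0, 0] [341. 356.]
[11, 0, 0] [326. 345.]
[-11, 0, 0] [357. 366.]
[0, 14, 0] [361. 340.]
[0, -14, 0] [321. 372.]
[0, 0, -40] [335. 300.]
```

View pics/s1.png

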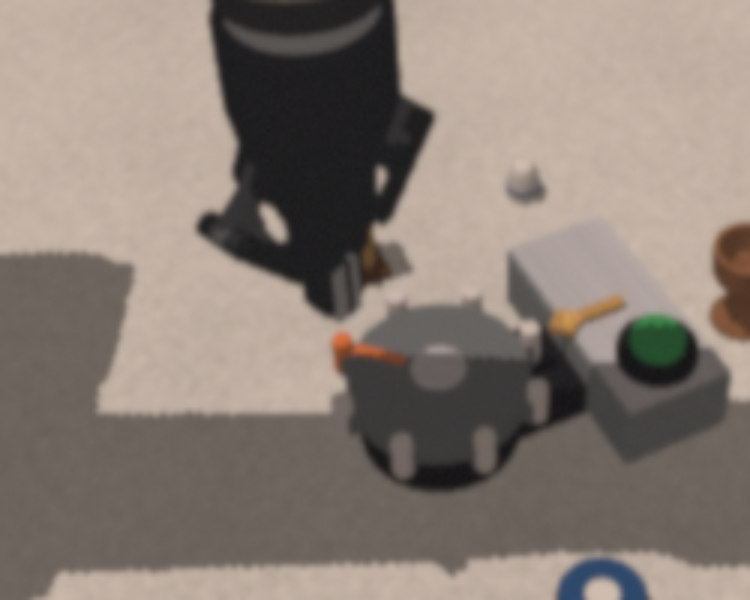

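The crop shows the tips at about (343,315), while the TCP projects to (341,356). That puts the real tips roughly 30 mm above the nominal TCP, which agrees with the wrist view. I'll lower in stages and check.

Emit:
step_arm([
  [255, 0, -0.006, 0.15, 0, 0, 0],
  [255, 0, -0.006, 0.3, 0, 0, 0],
  [255, 0, -0.006, 0.4, 0, 0, 0],
  [255, 0, -0.006, 0.48, 0, 0, 0],
  [255, 0, -0.006, 0.48, 0, 0, 0],
  [255, 0, -0.006, 0.48, 0, 0, 0],
])

```text
t: 4.78
tcp_pos: [450.0, -115.5, 24.8]
eef_rot: [0.47, 0.883, 0.0, 0.001]
contact_force: [0.3, 0.1, 1.1]
opening: 0.3
finger_force: 0.0
```

Run:
```python
from h import *
s=observe();tcp=s["tcp_pos"];R0=Ro.from_quat(s["eef_rot"]);print(tcp,s["contact_force"])
im=optics.read_camera("side")[:,:,::-1].copy()
c=im[150:300,190:390];cv2.imwrite("pics/s2.png",cv2.resize(c,None,fx=4,fy=4,interpolation=cv2.INTER_CUBIC))
for off in([0,0,0],[11,0,0],[-11,0,0],[0,14,0],[0,-14,0],[0,0,-20],[0,0,-40],):print(off,np.round((np.array(proj("side",tcp+R0.apply(off)))-[190,150])*4))
for X in ([507,-77,58],[458.7,-44.6,58],[449.7,-115.7,0]):print(np.round((np.array(proj("side",np.array(X)))-[190,150])*4))
```

```text
[ 450.00109085 -115.46211894   24.79276208] [0.25026751 0.09797181 1.09815998]
[0, 0, 0] [312. 553.]
[11, 0, 0] [293. 539.]
[-11, 0, 0] [331. 567.]
[0, 14, 0] [336. 532.]
[0, -14, 0] [287. 575.]
[0, 0, -20] [308. 523.]
[0, 0, -40] [305. 491.]
[423. 403.]
[295. 370.]
[315. 590.]
```

View pics/s2.png

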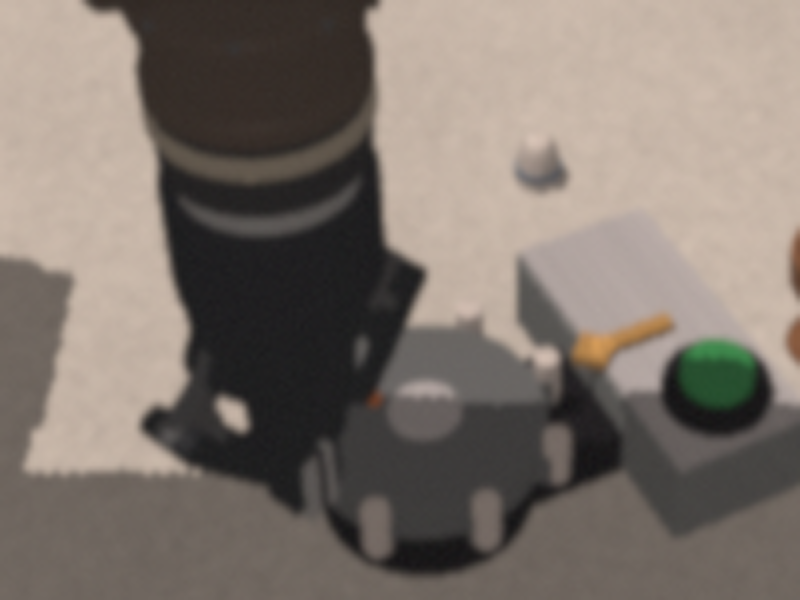

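The tips are at about (312,512) in the gap, with no contact. Next I'll go down to z = 5 and compute the arc rows.

Emit:
step_arm([
  [255, 0, 0, 0.03, 0, 0, 0],
  [255, 0, 0, 0.06, 0, 0, 0],
  [255, 0, 0, 0.1, 0, 0, 0],
  [255, 0, 0, 0.1, 0, 0, 0],
  [255, 0, 0, 0.1, 0, 0, 0],
])

```text
t: 5.45
tcp_pos: [449.2, -115.2, 3.7]
eef_rot: [0.469, 0.883, -0.0, -0.0]
contact_force: [0.2, -0.3, 0.7]
opening: 0.3
finger_force: 0.0
```

```bash
cat >> h.py <<'E'
C=np.array([507,-77.2])
def P(th,R,z): return [*(C+R*np.array([np.cos(np.radians(th)),np.sin(np.radians(th))])),z]
E
python3 - <<'E'
from h import *
s=observe();print(s["tcp_pos"],s["contact_force"])
for th in np.linspace(213.9,168.9,11)[1:]:print(row(P(th,69,5),th-90).tolist())
E
```

```text
[ 449.18382484 -115.24922624    3.70803376] [ 0.16298553 -0.27826364  0.66469987]
[0.024, 0.002, -0.006, -0.0, -0.0, 0.038]
[0.051, 0.005, -0.006, -0.0, -0.0, 0.076]
[0.077, 0.011, -0.006, -0.0, -0.0, 0.113]
[0.103, 0.018, -0.006, -0.0, -0.0, 0.151]
[0.129, 0.028, -0.006, -0.0, -0.0, 0.188]
[0.153, 0.039, -0.006, -0.0, -0.0, 0.226]
[0.177, 0.052, -0.006, -0.0, -0.0, 0.263]
[0.199, 0.067, -0.006, -0.0, -0.0, 0.301]
[0.221, 0.084, -0.006, -0.0, -0.0, 0.338]
[0.24, 0.103, -0.006, -0.0, -0.0, 0.376]
```

Emit:
step_arm([
  [255, 0.024, 0.002, 0, 0, 0, 0.038],
  [255, 0.05, 0.005, 0, 0, 0, 0.075],
  [255, 0.064, 0.008, 0, 0, 0, 0.095],
  [255, 0.077, 0.011, 0, 0, 0, 0.113],
  [255, 0.09, 0.015, 0, 0, 0, 0.132],
])

```text
t: 6.08
tcp_pos: [441.7, -99.5, 4.1]
eef_rot: [0.587, 0.809, -0.001, 0.001]
contact_force: [-0.6, -3.7, -0.4]
opening: -0.1
finger_force: 1.5
```

Run:
```python
from h import *
def cmd(th,R,z):
    c,sn=np.cos(np.radians(th-90)),np.sin(np.radians(th-90));return (np.array(P(th,R,z)),Ro.from_matrix(np.array([[c,sn,0],[sn,-c,0],[0,0,-1.]])).as_quat())
for th in np.linspace(198,168.9,9)[1:]:print(row(P(th,69,5),th-90,cmd(198,69,5)).tolist())
```

```text
[0.022, 0.001, 0.0, 0.0, 0.0, 0.03]
[0.044, 0.003, 0.0, 0.0, 0.0, 0.061]
[0.065, 0.006, 0.0, 0.0, 0.0, 0.091]
[0.087, 0.011, 0.0, 0.0, 0.0, 0.121]
[0.108, 0.017, 0.0, 0.0, 0.0, 0.152]
[0.128, 0.025, 0.0, 0.0, 0.0, 0.182]
[0.148, 0.034, 0.0, 0.0, 0.0, 0.212]
[0.168, 0.044, 0.0, 0.0, 0.0, 0.243]
```

Emit:
step_arm([
  [255, 0.022, 0.001, 0, 0, 0, 0.03],
  [255, 0.044, 0.003, 0, 0, 0, 0.061],
  [255, 0.065, 0.006, 0, 0, 0, 0.091],
  [255, 0.087, 0.011, 0, 0, 0, 0.121],
  [255, 0.108, 0.017, 0, 0, 0, 0.152],
  [255, 0.128, 0.025, 0, 0, 0, 0.182],
  [255, 0.148, 0.034, 0, 0, 0, 0.212],
  [255, 0.168, 0.044, 0, 0, 0, 0.243],
  [255, 0.168, 0.044, 0, 0, 0, 0.243],
  [255, 0.168, 0.044, 0, 0, 0, 0.243],
])

```text
t: 7.32
tcp_pos: [439.7, -64.1, 4.0]
eef_rot: [0.771, 0.636, 0.0, 0.0]
contact_force: [0.4, -0.3, -0.4]
opening: -0.3
finger_force: 0.0
```

Run:
```python
from h import *
s=observe();print(s["tcp_pos"],s["contact_force"])
for cam in("side","top","wrist"):
    im=optics.read_camera(cam)[:,:,::-1].copy()
    for r in optics.tip_of("orange_tooth",cam)[:2]:
        X=onz(cam,r["position"],58);d=X[:2]-C;print(cam,round(r["score"],2),X,np.hypot(*d),np.degrees(np.arctan2(d[1],d[0]))-11.4)
cv2.imwrite("pics/w2.png",im)
R0=Ro.from_quat(s["eef_rot"])
print("lift",row(P(168.9,69,75),78.9),"over",row(P(213.9,75,75),123.9))
```

```text
[439.69617479 -64.09553259   3.96318295] [ 0.41119735 -0.33147781 -0.40678192]
side 0.82 [491.97293357 -10.19224226  58.        ] 68.67206363253048 91.23994526775688
top 0.66 [491.12291353 -14.1427381   58.        ] 65.02538083775904 92.73264254198527
wrist 0.96 [494.44714777 -18.83688663  58.        ] 59.697798124324365 90.73836803086935
lift [ 0.001 -0.001 -0.356 -0.     0.     0.001] over [-0.265  0.078 -0.356 -0.     0.    -0.374]
```

View pics/w2.png

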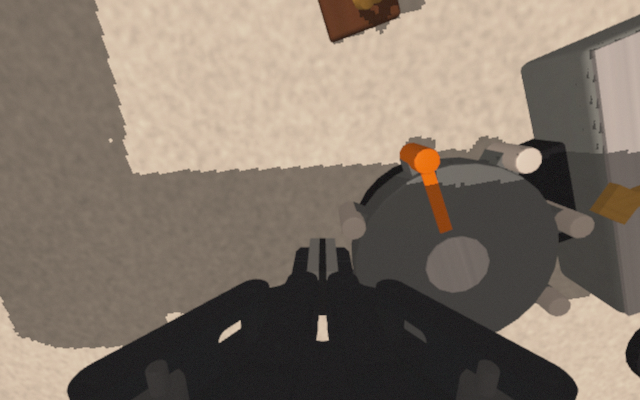

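The orange tooth is now at (427,158), 91° from the pointer, so that was exactly one click and two remain. I'll withdraw outward, swing back and push again.

```bash
cat >> h.py <<'E'
def cmd(th,R,z):
    c,sn=np.cos(np.radians(th-90)),np.sin(np.radians(th-90));return (np.array(P(th,R,z)),Ro.from_matrix(np.array([[c,sn,0],[sn,-c,0],[0,0,-1.]])).as_quat())
E
python3 - <<'E'
from h import *
for th,R in[(168.9,80),(168.9,91),(180,93),(190,94),(202,93),(213.9,91),(213.9,80),(213.9,69)]+[(t,69) for t in np.linspace(213.9,168.9,11)[1:]]:print(th,row(P(th,R,5),th-90,cmd(168.9,69,5)).tolist())
E
```

```text
168.9 [-0.0, -0.055, 0.0, 0.0, 0.0, 0.0]
168.9 [-0.0, -0.11, 0.0, 0.0, 0.0, 0.0]
180 [-0.09, -0.111, 0.0, 0.0, 0.0, -0.093]
190 [-0.169, -0.093, 0.0, 0.0, 0.0, -0.176]
202 [-0.254, -0.045, 0.0, 0.0, 0.0, -0.276]
213.9 [-0.322, 0.023, 0.0, 0.0, 0.0, -0.375]
213.9 [-0.283, 0.062, 0.0, 0.0, 0.0, -0.375]
213.9 [-0.244, 0.101, 0.0, 0.0, 0.0, -0.375]
209.4 [-0.224, 0.083, 0.0, 0.0, 0.0, -0.338]
204.9 [-0.203, 0.066, 0.0, 0.0, 0.0, -0.3]
200.4 [-0.18, 0.051, 0.0, 0.0, 0.0, -0.263]
195.9 [-0.157, 0.038, 0.0, 0.0, 0.0, -0.225]
191.4 [-0.132, 0.026, 0.0, 0.0, 0.0, -0.188]
186.9 [-0.107, 0.017, 0.0, 0.0, 0.0, -0.15]
182.4 [-0.081, 0.01, 0.0, 0.0, 0.0, -0.113]
177.9 [-0.054, 0.004, 0.0, 0.0, 0.0, -0.075]
173.4 [-0.027, 0.001, 0.0, 0.0, 0.0, -0.038]
168.9 [0.0, 0.0, 0.0, 0.0, 0.0, 0.0]
```

Emit:
step_arm([
  [255, 0, -0.055, 0, 0, 0, 0],
  [255, 0, -0.11, 0, 0, 0, 0],
  [255, -0.045, -0.112, 0, 0, 0, -0.05],
  [255, -0.09, -0.111, 0, 0, 0, -0.093],
  [255, -0.169, -0.093, 0, 0, 0, -0.176],
  [255, -0.21, -0.07, 0, 0, 0, -0.23],
  [255, -0.254, -0.045, 0, 0, 0, -0.276],
  [255, -0.29, -0.01, 0, 0, 0, -0.33],
  [255, -0.322, 0.023, 0, 0, 0, -0.375],
  [255, -0.322, 0.023, 0, 0, 0, -0.375],
  [255, -0.322, 0.023, 0, 0, 0, -0.375],
  [255, -0.303, 0.042, 0, 0, 0, -0.375],
  [255, -0.283, 0.062, 0, 0, 0, -0.375],
  [255, -0.263, 0.082, 0, 0, 0, -0.375],
  [255, -0.244, 0.101, 0, 0, 0, -0.375],
  [255, -0.244, 0.101, 0, 0, 0, -0.375],
  [255, -0.244, 0.101, 0, 0, 0, -0.375],
])

```text
t: 9.75
tcp_pos: [450.0, -115.7, 3.7]
eef_rot: [0.469, 0.883, -0.0, -0.0]
contact_force: [0.4, -0.0, -0.5]
opening: 0.2
finger_force: 0.0
```

Back in the gap with no contact. Push again, using the same arc rows as before.

Emit:
step_arm([
  [255, 0.026, 0.002, 0, 0, 0, 0.038],
  [255, 0.052, 0.006, 0, 0, 0, 0.075],
  [255, 0.065, 0.008, 0, 0, 0, 0.094],
  [255, 0.078, 0.012, 0, 0, 0, 0.113],
  [255, 0.091, 0.015, 0, 0, 0, 0.132],
  [255, 0.104, 0.019, 0, 0, 0, 0.15],
  [255, 0.117, 0.024, 0, 0, 0, 0.169],
  [255, 0.13, 0.029, 0, 0, 0, 0.188],
  [255, 0.142, 0.034, 0, 0, 0, 0.206],
  [255, 0.154, 0.04, 0, 0, 0, 0.225],
  [255, 0.166, 0.046, 0, 0, 0, 0.244],
  [255, 0.178, 0.053, 0, 0, 0, 0.263],
  [255, 0.2, 0.068, 0, 0, 0, 0.3],
  [255, 0.222, 0.085, 0, 0, 0, 0.338],
  [255, 0.241, 0.104, 0, 0, 0, 0.375],
  [255, 0.241, 0.104, 0, 0, 0, 0.375],
  [255, 0.241, 0.104, 0, 0, 0, 0.375],
])

```text
t: 11.88
tcp_pos: [440.4, -64.4, 3.8]
eef_rot: [0.771, 0.636, 0.0, 0.0]
contact_force: [0.1, -0.0, 0.5]
opening: 0.1
finger_force: 0.0
```

```bash
cat > chk.py <<'E'
from h import *
s=observe();print(s["t"],s["tcp_pos"],s["contact_force"])
for cam in("side","top","wrist"):
    im=optics.read_camera(cam)[:,:,::-1].copy()
    for r in optics.tip_of("orange_tooth",cam)[:1]:
        X=onz(cam,r["position"],58);d=X[:2]-C;print(cam,round(r["score"],2),X.round(),np.hypot(*d).round(1),np.degrees(np.arctan2(d[1],d[0])).round(1)-11.4)
E
python3 chk.py
```

```text
11.875 [440.37341947 -64.35302969   3.84782271] [ 0.10726083 -0.04929564  0.46172824]
side 0.85 [536. -28.  58.] 57.1 47.6
top 0.94 [538. -28.  58.] 58.1 46.2
wrist 0.56 [539. -28.  58.] 58.7 45.9
```

46° left, which is one more click. Repeat.

Emit:
step_arm([
  [255, 0, -0.055, 0, 0, 0, 0],
  [255, 0, -0.11, 0, 0, 0, 0],
  [255, -0.045, -0.112, 0, 0, 0, -0.05],
  [255, -0.09, -0.111, 0, 0, 0, -0.093],
  [255, -0.169, -0.093, 0, 0, 0, -0.176],
  [255, -0.21, -0.07, 0, 0, 0, -0.23],
  [255, -0.254, -0.045, 0, 0, 0, -0.276],
  [255, -0.29, -0.01, 0, 0, 0, -0.33],
  [255, -0.322, 0.023, 0, 0, 0, -0.375],
  [255, -0.322, 0.023, 0, 0, 0, -0.375],
  [255, -0.322, 0.023, 0, 0, 0, -0.375],
  [255, -0.303, 0.042, 0, 0, 0, -0.375],
  [255, -0.283, 0.062, 0, 0, 0, -0.375],
  [255, -0.263, 0.082, 0, 0, 0, -0.375],
  [255, -0.244, 0.101, 0, 0, 0, -0.375],
  [255, -0.244, 0.101, 0, 0, 0, -0.375],
  [255, -0.244, 0.101, 0, 0, 0, -0.375],
])

```text
t: 14.3
tcp_pos: [450.8, -115.9, 3.7]
eef_rot: [0.469, 0.883, -0.0, -0.0]
contact_force: [-0.3, 0.4, 0.9]
opening: 0.0
finger_force: 0.0
```

Emit:
step_arm([
  [255, 0.026, 0.002, 0, 0, 0, 0.038],
  [255, 0.052, 0.006, 0, 0, 0, 0.075],
  [255, 0.065, 0.008, 0, 0, 0, 0.094],
  [255, 0.078, 0.012, 0, 0, 0, 0.113],
  [255, 0.091, 0.015, 0, 0, 0, 0.132],
  [255, 0.104, 0.019, 0, 0, 0, 0.15],
  [255, 0.117, 0.024, 0, 0, 0, 0.169],
  [255, 0.13, 0.029, 0, 0, 0, 0.188],
  [255, 0.142, 0.034, 0, 0, 0, 0.206],
  [255, 0.154, 0.04, 0, 0, 0, 0.225],
  [255, 0.166, 0.046, 0, 0, 0, 0.244],
  [255, 0.178, 0.053, 0, 0, 0, 0.263],
  [255, 0.2, 0.068, 0, 0, 0, 0.3],
  [255, 0.222, 0.085, 0, 0, 0, 0.338],
  [255, 0.238, 0.1, 0, 0, 0, 0.37],
  [255, 0.238, 0.1, 0, 0, 0, 0.37],
  [255, 0.238, 0.1, 0, 0, 0, 0.37],
])

```text
t: 16.42
tcp_pos: [440.7, -65.4, 3.8]
eef_rot: [0.768, 0.64, -0.0, 0.0]
contact_force: [0.7, -0.3, -1.0]
opening: 0.1
finger_force: 0.0
```

```bash
python3 chk.py; python3 -c "
from h import *
B=C+Ro.from_euler('z',np.radians(11.4)).apply([116,-45,0])[:2];print(B)
print(row(P(169.5,92,5),79.5),row(P(169.5,92,150),79.5),row([*B,150],79.5))
for cam in('side','top'):
  for r in optics.tip_of('set_button_top',cam)[:2]: print(cam,r['score'],onz(cam,r['position'],68))"
```

```text
16.425 [440.73696168 -65.43200567   3.79773738] [ 0.7255024  -0.2779672  -1.01537539]
side 0.63 [566. -58.  58.] 62.3 6.9
top 0.86 [559. -62.  58.] 54.0 5.4
wrist 0.7 [563. -64.  58.] 57.1 1.5999999999999996
[629.60603657 -98.38395137]
[ 0.002 -0.124 -0.006  0.     0.     0.001] [ 0.002 -0.124 -0.731  0.     0.     0.001] [ 0.008  0.958 -0.731  0.     0.     0.001]
side 0.83 [631.36508709 -91.8655308   68.        ]
side 0.42 [569.41576651 -72.06512668  68.        ]
top 0.7 [634.57933533 -97.61582448  68.        ]
top 0.36 [ 552.63763783 -206.47445018   68.        ]
```

Emit:
step_arm([
  [255, 0, -0.06, 0, 0, 0, 0],
  [255, 0, -0.124, 0, 0, 0, 0],
  [255, 0, -0.124, -0.2, 0, 0, 0],
  [255, 0, -0.124, -0.45, 0, 0, 0],
  [255, 0, -0.1, -0.73, 0, 0, 0],
  [255, 0, 0.15, -0.73, 0, 0, 0],
  [255, 0.0, 0.4, -0.73, 0, 0, 0],
  [255, 0.0, 0.65, -0.73, 0, 0, 0],
  [255, 0.01, 0.85, -0.73, 0, 0, 0],
  [255, 0.02, 0.96, -0.73, 0, 0, 0],
  [255, 0.02, 0.96, -0.73, 0, 0, 0],
  [255, 0.02, 0.96, -0.73, 0, 0, 0],
])

```text
t: 18.32
tcp_pos: [629.1, -95.8, 149.8]
eef_rot: [0.768, 0.64, -0.0, -0.0]
contact_force: [0.2, -0.0, 0.5]
opening: -0.4
finger_force: 0.0
```

```bash
python3 chk.py
python3 - <<'E'
from h import *
for cam in('side','top','wrist'):
    im=optics.read_camera(cam)[:,:,::-1].copy()
    for q in("set_button_top","orange_tooth","pointer_tip"):
        for r in optics.tip_of(q,cam)[:1]: print(cam,q,round(r['score'],2),onz(cam,r['position'],Z[q]).round(1))
    if cam=="side": s=cv2.resize(im[120:320,200:450],(750,600))
    if cam=="wrist": w=im
cv2.imwrite("pics/w3.png",w);cv2.imwrite("pics/s3.png",s)
t=observe();print(t["tcp_pos"],(np.array(proj("side",t["tcp_pos"]))-[200,120])*3,(np.array(proj("side",np.array([631,-96,68])))-[200,120])*3)
E
```

```text
18.325 [629.14855802 -95.81061286 149.83199873] [ 0.16380058 -0.00504891  0.46637658]
side 0.66 [561. -59.  58.] 57.3 7.6
top 0.77 [554. -63.  58.] 49.0 4.9
wrist 0.8 [566. -63.  58.] 60.5 2.0
side set_button_top 0.72 [633.9 -86.5  68. ]
side orange_tooth 0.76 [563.9 -60.8  58. ]
side pointer_tip 0.58 [578.1 -56.6  52. ]
top set_button_top 0.56 [627.3 -95.7  68. ]
top orange_tooth 0.84 [561.9 -64.1  58. ]
top pointer_tip 0.59 [557.8 -65.5  52. ]
wrist set_button_top 0.62 [625.4 -97.7  68. ]
wrist orange_tooth 0.64 [565.7 -63.2  58. ]
wrist pointer_tip 0.95 [575.4 -60.1  52. ]
[630.42135358 -96.00205335 149.69897582] [520.14374584 254.02126093] [509.73900588 360.28646979]
```

View pics/s3.png

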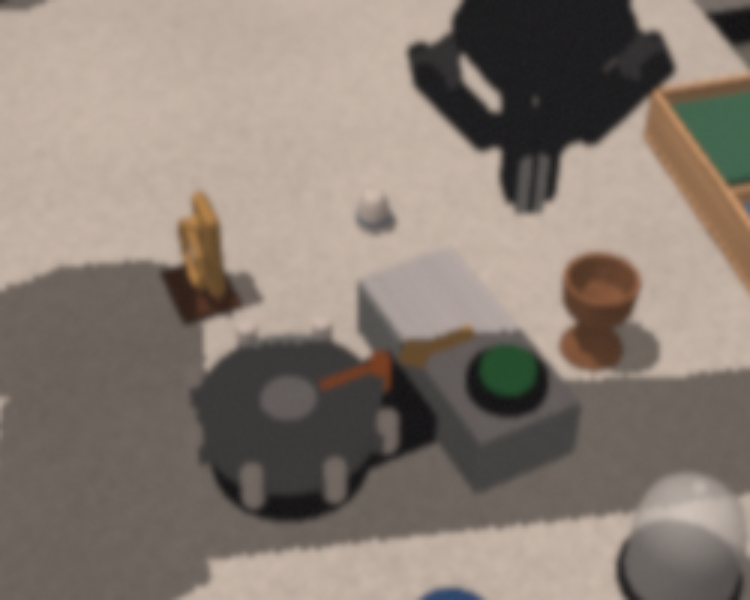

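View pics/w3.png

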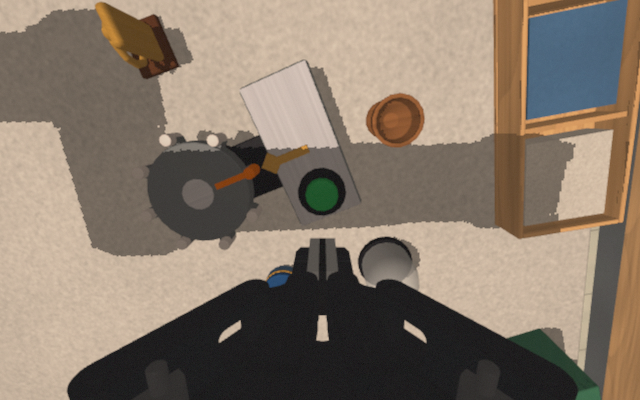

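The orange tooth is in line with the pointer in both views: wrist (252,172), side (385,370). The button at wrist (322,193) is under the tool's path, so I'll descend gently.

Emit:
step_arm([
  [255, 0, 0, 0.15, 0, 0, 0],
  [255, 0, 0, 0.3, 0, 0, 0],
  [255, 0, 0, 0.38, 0, 0, 0],
  [255, 0, 0, 0.43, 0, 0, 0],
  [255, 0, 0, 0.43, 0, 0, 0],
  [255, 0, 0, 0.43, 0, 0, 0],
])

```text
t: 19.98
tcp_pos: [631.1, -96.1, 64.9]
eef_rot: [0.768, 0.64, 0.001, 0.001]
contact_force: [0.0, -0.0, -0.1]
opening: 0.2
finger_force: 0.0
```

Emit:
step_arm([
  [255, 0, 0, 0.02, 0, 0, 0],
  [255, 0, 0, 0.04, 0, 0, 0],
  [255, 0, 0, 0.06, 0, 0, 0],
  [255, 0, 0, 0.07, 0, 0, 0],
  [255, 0, 0, 0.07, 0, 0, 0],
])

```text
t: 20.6
tcp_pos: [630.3, -96.0, 49.5]
eef_rot: [0.768, 0.64, -0.0, -0.0]
contact_force: [0.6, 0.1, 0.1]
opening: 0.1
finger_force: 0.0
```

No contact at 49.5, as the tip offset predicted. Continue in small steps.

Emit:
step_arm([
  [255, 0, 0, 0.015, 0, 0, 0],
  [255, 0, 0, 0.03, 0, 0, 0],
  [255, 0, 0, 0.045, 0, 0, 0],
  [255, 0, 0, 0.045, 0, 0, 0],
])

```text
t: 21.1
tcp_pos: [630.1, -96.0, 40.4]
eef_rot: [0.768, 0.64, -0.0, -0.0]
contact_force: [-0.7, -0.3, -0.0]
opening: -0.0
finger_force: 0.0
```

Emit:
step_arm([
  [255, 0, 0, 0.01, 0, 0, 0],
  [255, 0, 0, 0.02, 0, 0, 0],
  [255, 0, 0, 0.02, 0, 0, 0],
])

```text
t: 21.48
tcp_pos: [630.3, -96.0, 36.6]
eef_rot: [0.768, 0.64, -0.0, -0.0]
contact_force: [0.7, 0.6, -0.0]
opening: -0.1
finger_force: 0.0
```

Emit:
step_arm([
  [255, 0, 0, 0.01, 0, 0, 0],
  [255, 0, 0, 0.02, 0, 0, 0],
  [255, 0, 0, 0.02, 0, 0, 0],
])

```text
t: 21.85
tcp_pos: [630.5, -96.0, 32.9]
eef_rot: [0.768, 0.64, 0.0, 0.0]
contact_force: [0.1, 0.5, 2.4]
opening: -0.2
finger_force: 0.8
```

Emit:
step_arm([
  [255, 0, 0, 0.01, 0, 0, 0],
  [255, 0, 0, 0.02, 0, 0, 0],
  [255, 0, 0, 0.025, 0, 0, 0],
  [255, 0, 0, 0.025, 0, 0, 0],
])

```text
t: 22.35
tcp_pos: [630.5, -96.0, 28.0]
eef_rot: [0.768, 0.64, 0.0, 0.0]
contact_force: [-0.6, 0.3, 3.7]
opening: 0.1
finger_force: 2.2
```

Emit:
step_arm([
  [255, 0, 0, 0.01, 0, 0, 0],
  [255, 0, 0, 0.015, 0, 0, 0],
  [255, 0, 0, 0.02, 0, 0, 0],
  [255, 0, 0, 0.02, 0, 0, 0],
  [255, 0, 0, 0.02, 0, 0, 0],
])

```text
t: 22.98
tcp_pos: [630.8, -96.1, 27.1]
eef_rot: [0.768, 0.64, 0.001, 0.001]
contact_force: [-7.8, 1.6, 21.5]
opening: -0.1
finger_force: 10.7
```

The button has bottomed out at 21.5 N. Lift clear and check.

Emit:
step_arm([
  [255, 0, 0, -0.03, 0, 0, 0],
  [255, 0, 0, -0.1, 0, 0, 0],
  [255, 0, 0, -0.25, 0, 0, 0],
  [255, 0, 0, -0.5, 0, 0, 0],
  [255, 0, 0, -0.6, 0, 0, 0],
  [255, 0, 0, -0.6, 0, 0, 0],
  [255, 0, 0, -0.6, 0, 0, 0],
  [255, 0, 0, -0.6, 0, 0, 0],
])

```text
t: 23.98
tcp_pos: [629.6, -95.9, 142.0]
eef_rot: [0.768, 0.64, -0.001, -0.001]
contact_force: [-0.4, -0.4, -0.1]
opening: -0.2
finger_force: 0.0
```

```bash
python3 chk.py
python3 - <<'E'
from h import *
im=optics.read_camera("wrist")[:,:,::-1].copy();cv2.imwrite("pics/w4.png",im)
E
```

```text
23.975 [629.57532169 -95.90850143 141.97960647] [-0.44180789 -0.35129523 -0.06365873]
side 0.31 [587.  49.  58.] 148.9 46.2
top 0.72 [556. -63.  58.] 51.4 5.200000000000001
wrist 0.8 [564. -63.  58.] 58.9 2.799999999999999
```

View pics/w4.png

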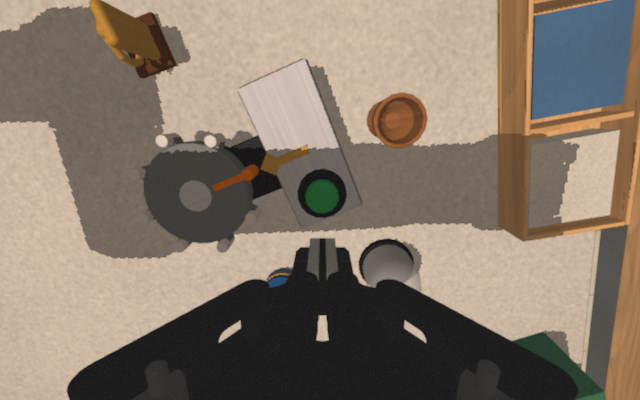

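The orange tooth (250,173) still lines up with the pointer (268,166), the button (322,194) is up, and the gifts in view (knocker, egg cup, pillbox and dome) haven't moved. Handing in.

```bash
python3 -c "
from rig import robot;print(robot.hand_in())"
```

```text
the job is handed in; nothing more can be done
None
```

The wheel was turned three clicks to bring the orange tooth to the pointer, the green button was pressed fully down and released, and the job is handed in (no verdict was returned).

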